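# Put the bottles back on the bench stand in order of height

### The job

Tidy the three bottles and the jar that stand along the front of the bench onto the wooden bottle stand, one upright on the middle of each round pad, in order of height: the tallest on the pad next to the tall metal post, then ever shorter, with the shortest at the other end. Let go of them all and leave them standing still.

Things in the scene. Friction and masses are not known exactly. Their poses are not given: they have to be found in the camera images.
- liquid_bottle_mid (a point): the largest bottle: round brown bottle with white screw cap, 115 mm tall, body 52 mm across, 0.11 to 0.23 kg. Standing upright and loose on the bench among other things. Point: on its axis, half-way up; z points up through the cap. It stands higher than some grippers are deep: grip it about 65 mm above its foot, where the body is still straight (it is up to 80 mm), so that the cap stays clear of the gripper.
- amber_bottle_mid (a point): cream-coloured bottle with white cap, 92 mm tall, body about 37 mm across; it grips like a square bottle with flats across its x and y axes. 0.07 to 0.16 kg. Standing upright and loose on the bench among other things. Point: on its axis, half-way up; z points up through the cap. 
- etch_bottle_mid (a point): small slim white dropper bottle with green cap, 62 mm tall, body 30 mm across and straight up to 34 mm above its foot, 0.02 to 0.05 kg. Standing upright and loose on the bench among other things. Point: on its axis, half-way up; z points up through the cap. 
- wax_jar_mid (a point): squat round white jar with red lid, 45 mm tall, 50 mm across, 0.06 to 0.13 kg. Standing upright and loose on the bench among other things. Point: on its axis, half-way up; z points up through the cap. 
- place_1: fixed, 60 mm round grey rubber pad, 2 mm thick, on the wooden bottle stand; its upper face is 14 mm above the bench. Origin: centre of its underside, 12 mm above the bench. x runs along the stand towards place_4, y points to the stand's far long side, z up. One end of the row of four, pads are 85 mm apart centre to centre.
- place_2: fixed, 60 mm round grey rubber pad, 2 mm thick, on the wooden bottle stand; its upper face is 14 mm above the bench. Origin: centre of its underside, 12 mm above the bench. x runs along the stand towards place_4, y points to the stand's far long side, z up. Between place_1 and place_3.
- place_3: fixed, 60 mm round grey rubber pad, 2 mm thick, on the wooden bottle stand; its upper face is 14 mm above the bench. Origin: centre of its underside, 12 mm above the bench. x runs along the stand towards place_4, y points to the stand's far long side, z up. Between place_2 and place_4.
- place_4: fixed, 60 mm round grey rubber pad, 2 mm thick, on the wooden bottle stand; its upper face is 14 mm above the bench. Origin: centre of its underside, 12 mm above the bench. x runs along the stand towards place_4, y points to the stand's far long side, z up. The other end of the row.
- tall_post: fixed upright aluminium post with a knob top, 73 mm high, 20 mm across the knob, on one end of the stand (at the place_1 end in some starts, at the place_4 end in others), 80 mm beyond the centre of the end pad; the other end has only a 12 mm high stud. Origin: centre of its foot, 12 mm above the bench. The stand is a flat wooden strip, 460 x 90 mm, its top 12 mm above the bench.
- stand: the fixed flat wooden bottle stand, 460 x 90 mm, top 12 mm above the bench, carrying the four pads along its middle line. Origin: centre of its underside, on the bench; x along the strip from place_1 to place_4, z up. A tall stereo microscope stands about 0.2 m beyond its place_1 end, to the robot's left: swing round it on the robot's side.
Things that resemble listed ones, but are neither listed nor needed, are in the scene too. What is shaped like the part that bears amber_bottle_mid but yellow is not meant.

How it is judged:
By the outcome, as a careful person would: the job done as asked, in the order asked, and still so for the second after the job is handed in, with the robot touching nothing.
It also fails if it takes over 93 s, if anything falls off the work surface, if the arm or the gripper's body presses on something with over 40 N, if the wrist force passes 120 N, or if a joint passes its speed limit or range.

### The arm

A 6-joint arm with a two-finger parallel gripper is mounted at the origin on a cart in front of the work surface, level with it; the furniture and walls round the work are solid. World frame = base frame: x ahead of the robot, y to its left, z up, the work surface at z = 0. Lengths are in mm, angles in degrees, forces in N, time in s.
With the tool pointing down it reaches from about 350 to 850 mm from the base axis. Payload 8.1 kg.
Tool frame: the origin (TCP) lies between the finger pads; the fingertips stand 8 mm ahead of it and the grasp point (between the pads) lies 11 mm behind it (r.tip_extent is the distance from the TCP to the fingertips, in mm); z points along the fingers, y is the direction in which the jaws open and shut (so a half turn about z gives the same grasp; the last joint's range is limited). The gripper opens to 85 mm and grips with 20 to 120 N. Pads are 22 mm wide; open, the fingers measure 114 mm over their backs; the gripper's body (76 mm by 85 mm) begins 54 mm behind the grasp point. The pads swing forward as they close: fully open they stand 13 mm farther back than shut.
Start: joints at [-68.319, 7.471, 85.268, -0, 87.261, -4.893], TCP at [268.43, -536.611, 239.292] pointing down, gripper open.
Joint ranges: [-169.43, 169.43], [-51.17, 129.36], [1.28, 143.12], [-76.62, 256.62], [0, 156.53], [-152.29, 152.29]. Speed limits (degrees/s): [136.94, 136.94, 159.86, 180, 180, 180].

### API

Orientations are given as [roll, pitch, yaw] about the fixed x, y, z axes, in that order (R = Rz(yaw) Ry(pitch) Rx(roll)).
In Python, from bench import sensors, viewer, hand_in, r gives the robot as it stands. The module is installed in compiled form; this text tells all that it offers.
- The arm moves only by the tool move_arm, never from a script. Its argument "rows" is a list that holds one entry, the list of rows, each a list of 6 numbers: the shift along the tool's x, y, z in m, then the turn, a rotation vector about the tool's x, y, z in degrees. In form: [[[tx, ty, tz, rx, ry, rz], ...]]. A call has 1 to 20 rows; each row is the pose to reach, as a shift and turn from the pose commanded when the call began, along the tool's axes at that moment; what a row does not reach only later rows make up. A row lasts 1/10 s, in which the tool goes at most 50 mm and 8.59 degrees, less where a joint would pass 70% of its speed; a pose out of reach is approached as far as the arm can. A call with a gripper value outside its range is refused whole. "grip" is the opening, from 0 (shut) to 1 (fully open), set as the call begins (left out, the last holds). The fingers move at their own pace and stop on an object; "newtons" is the grip in N (left out, the last holds). Time passes only in rows, so rows that repeat a pose let the fingers close. It gives the time, the measured TCP pose, the force and the opening at its end, in the units of the state.
- sensors.sense(): the state, without advancing time (a new reading comes with each control period).
- viewer.snapshot(name): name is "scene" or "top"; returns a dict with "color" (384x512x3 uint8, red, green, blue), "camera_matrix" (3x3 intrinsics, pixels), "R" (3x3) and "t" (3): a world point X has camera coordinates R X + t. Camera axes: x right, y down, z forward; pixel columns grow to the right and rows downward; lengths in mm; the calibration is good to about 2 mm. A picture is of the moment at which its call begins. There is no depth.
- hand_in(): hands the job in, once; it reports no verdict.
The state is a dict: "time": time; "joint_pos": joint angles; "qd": joint speeds; "joint_efforts": joint torques, N m; "tool_pos": TCP position; "tcp_rot": TCP orientation; "ft_force": force on the tool from outside, world axes, zero at the start; "wrist_torque": the same for the moment, N m; "finger_gap": finger opening in mm.
Only numpy, scipy, OpenCV 4.12 (cv2) and the standard library are available. Lean on these libraries where they do the work, as an engineer would, in place of code of your own. Each camera call takes 0.05 s, during which the arm holds its last target.

## Working session

There is one attempt and no reset: what is moved stays moved. The work goes in short steps, Python scripts to look and compute and a tool call to move; the robot and the scene stay as the last step left them, time stands still between calls to the robot, and variables do not carry over. Pictures are saved under pics/ and viewed, and the job is handed in when it is done.

Besides the shell and the picture viewer there is one more tool, called after "Emit:" by a JSON object that holds its "name" and its "arguments", one argument or row to a line. move_arm: Moves the arm, as the interface text tells. Its arguments: {"type":"object","properties":{"rows":{"type":"array","items":{"type":"array","items":{"type":"array","items":{"type":"number"}}}},"grip":{"type":"number"},"newtons":{"type":"number"}},"required":["rows"]}

```bash
mkdir -p pics; ls
python3 - <<'E'
from bench import sensors, viewer, r
import cv2, pickle
s=sensors.sense(); print(s)
for n in ["scene","top"]:
    d=viewer.snapshot(n); pickle.dump(d,open(f"{n}0.pkl","wb"))
    cv2.imwrite(f"pics/{n}0.png",cv2.resize(d["color"][:,:,::-1],(800,600),interpolation=cv2.INTER_CUBIC))
    print(n,d["camera_matrix"],d["R"],d["t"])
E
```

```text
pics
{'time': 0.0, 'joint_pos': array([-6.83194376e+01,  7.51452015e+00,  8.53292972e+01, -9.72509389e-04,
        8.72613933e+01, -4.89288978e+00]), 'qd': array([ 0.00838182,  0.0515829 , -0.10975287,  0.0823121 ,  0.04844805,
        0.04895352]), 'joint_efforts': array([-3.60005279e-04, -5.69404542e+01, -5.00553238e+01, -4.64662044e-04,
        1.46837987e-02, -1.72670752e-05]), 'tool_pos': array([ 268.22536097, -536.11179636,  238.25037439]), 'tcp_rot': array([-1.79895090e+02, -8.00598447e-03,  2.65734922e+01]), 'ft_force': array([ 0.0583487 , -0.20422588,  0.34129275]), 'wrist_torque': array([ 0.01537553,  0.05292678, -0.00166962]), 'finger_gap': 85.469306399327}
scene [[385.75236403   0.         260.32620236]
 [  0.         385.75236403 192.57173839]
 [  0.           0.           1.        ]] [[-0.87198639 -0.48933858  0.01369285]
 [-0.26724972  0.45242294 -0.85081788]
 [ 0.41014305 -0.74556103 -0.52528224]] [555.62445951 114.06835842 958.80085562]
top [[460.43655395   0.         257.74164468]
 [  0.         460.43655395 190.74975886]
 [  0.           0.           1.        ]] [[-0.01361464 -0.99978197 -0.01583188]
 [-0.9838099   0.01622342 -0.17847935]
 [ 0.17869728  0.01314563 -0.98381628]] [ 182.11078685  533.32320266 1145.7297767 ]
```

View pics/scene0.png

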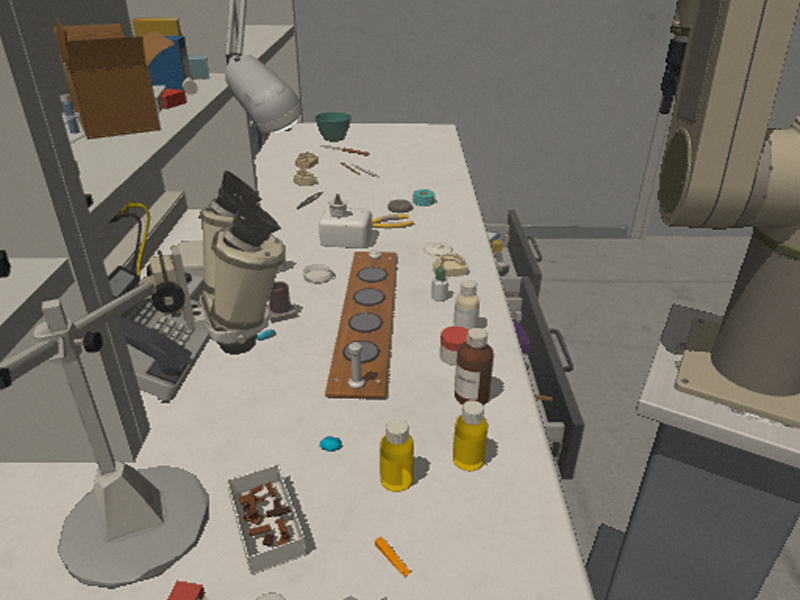

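View pics/top0.png

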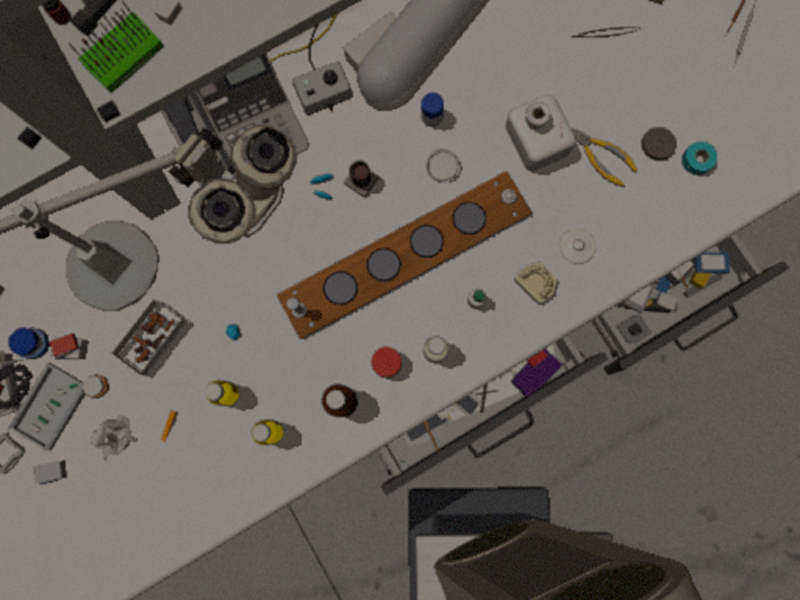

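Run:
```python
import cv2, pickle
def crop(n,x0,y0,w,h,k,out):
    c=pickle.load(open(f"{n}0.pkl","rb"))["color"][y0:y0+h,x0:x0+w,::-1]
    c=cv2.resize(c,None,fx=k,fy=k,interpolation=cv2.INTER_CUBIC)
    for i in range(0,w,10): cv2.putText(c,str(x0+i),(i*k,8),0,.3,(255,0,255)); cv2.line(c,(i*k,10),(i*k,14),(255,0,255))
    for i in range(0,h,10): cv2.putText(c,str(y0+i),(0,i*k),0,.3,(255,0,255)); cv2.line(c,(20,i*k),(26,i*k),(255,0,255))
    cv2.imwrite(out,c)
crop("top",170,165,130,100,6,"pics/t1.png")
crop("top",170,105,180,115,4,"pics/t2.png")
crop("scene",200,155,130,110,5,"pics/s1.png")
crop("scene",265,150,60,115,5,"pics/s2.png")
```

```text
(no output)
```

View pics/t1.png

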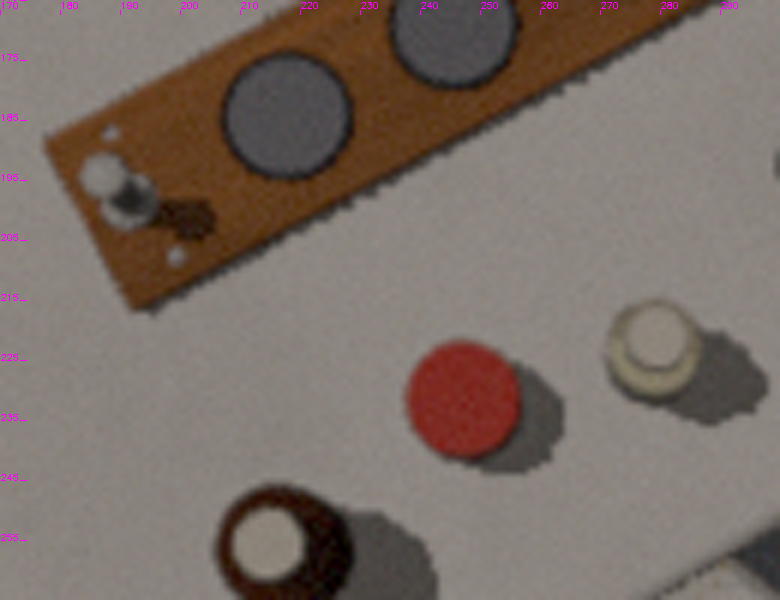

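View pics/t2.png

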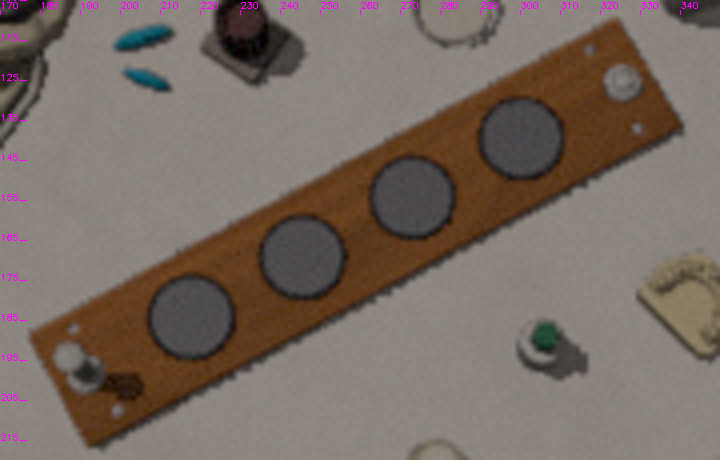

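View pics/s1.png

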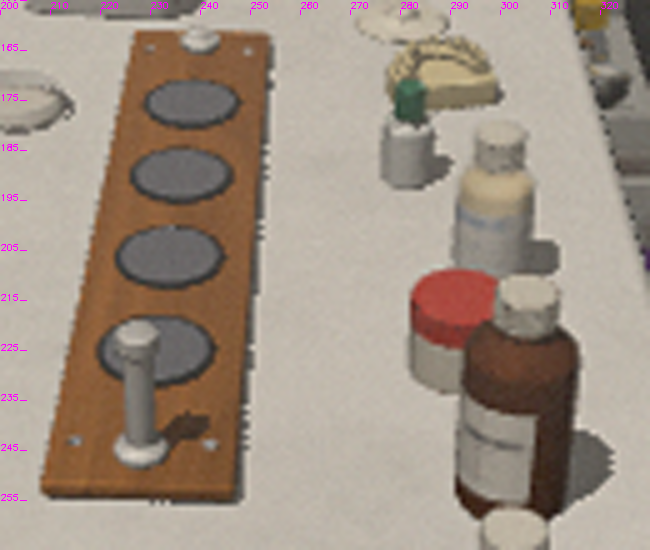

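View pics/s2.png

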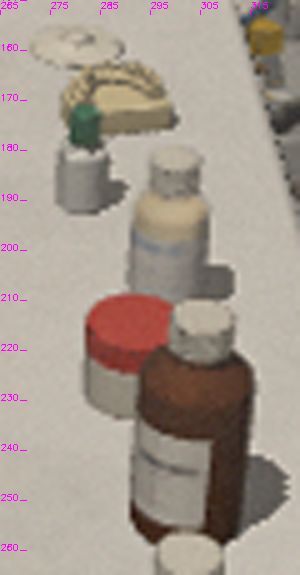

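```bash
cat > h.py <<'E'
import numpy as np, pickle
from scipy.optimize import least_squares
def load(n): return pickle.load(open(n+".pkl","rb"))
def back(d,u,v,z):
    K,R,t=d["camera_matrix"],d["R"],d["t"]
    c=-R.T@t; w=R.T@np.linalg.solve(K,[u,v,1.]); return c+w*(z-c[2])/w[2]
def proj(d,X):
    p=d["camera_matrix"]@(d["R"]@np.asarray(X,float)+d["t"]); return p[:2]/p[2]
E
python3 - <<'E'
from h import *
from bench import r
print(r.tip_extent,[a for a in dir(r) if a[0]!='_'])
T=load("top0");S=load("scene0")
pts=dict(brown=(214.3,255,115),amber=(279,220.5,92),etch=(305.75,188.75,62),jar=(246.8,231,45),
p1=(217.5,183.75,14),p2=(245.25,168.75,14),p3=(272.75,153.75,14),p4=(299.9,139,14),stud=(324.7,125,24),post=(186.7,193.5,85))
for k,(u,v,z) in pts.items():
    X=back(T,u,v,z); print(k,X.round(1),"r=%.0f az=%.1f"%(np.hypot(X[0],X[1]),np.degrees(np.arctan2(X[1],X[0]))),"scene px",proj(S,X).round(1),"foot",proj(S,[X[0],X[1],0]).round(1), "top foot",proj(T,[X[0],X[1],0]).round(1))
# scene pads (k=5, off 200,155)
for n,(a,b) in dict(p4=(191,104),p3=(181,174),p2=(170,256),brown=(526,287)).items():
    u,v=200+a/5-.5,155+b/5-.5
    print(n,u,v,back(S,u,v,14 if n[0]=='p' else 115).round(1))
E
```

```text
8.0 ['PlanningError', 'tip_extent']
brown [369.5 279.3 115. ] r=463 az=37.1 scene px [305.4 212.7] foot [301.7 253.2] top foot [219.  256.8]
amber [452.7 122.   92. ] r=469 az=15.1 scene px [299.6 181.1] foot [297.4 210.2] top foot [278.  224.5]
etch [536.9  50.7  62. ] r=539 az=5.4 scene px [282.4 172. ] foot [281.5 190.4] top foot [303.8 192.9]
jar [432.3 203.6  45. ] r=478 az=25.2 scene px [292.3 213.6] foot [291.3 228.1] top foot [247.5 232.6]
p1 [563.3 282.3  14. ] r=630 az=26.6 scene px [231.1 224.1] foot [231.3 228.5] top foot [218.  184.7]
p2 [603.3 207.4  14. ] r=638 az=19.0 scene px [233.8 205.4] foot [233.9 209.7] top foot [245.5 169.9]
p3 [643.7 132.5  14. ] r=657 az=11.6 scene px [236.  189.1] foot [236.1 193.2] top foot [272.7 155.1]
p4 [683.9  57.7  14. ] r=686 az=4.8 scene px [238.  174.9] foot [238.1 178.8] top foot [299.5 140.5]
stud [719.1  -9.9  24. ] r=719 az=-0.8 scene px [239.9 160.7] foot [240.  167.3] top foot [323.6 127.8]
post [525.4 352.8  85. ] r=633 az=33.9 scene px [227.4 219.7] foot [228.5 249. ] top foot [192.  198.9]
p4 237.7 175.3 [683.3  60.4  14. ]
p3 235.7 189.3 [644.1 133.7  14. ]
p2 233.5 205.7 [603.3 209.   14. ]
brown 304.7 211.9 [372.  277.4 115. ]
```

Run:
```python
import cv2, numpy as np
from h import *
a=load("scene0")["color"][170:220,285:315,::-1]; a=cv2.resize(a,None,fx=10,fy=10,interpolation=cv2.INTER_CUBIC)
b=load("top0")["color"][205:240,262:302,::-1]; b=cv2.resize(b,None,fx=10,fy=10,interpolation=cv2.INTER_CUBIC)
b=cv2.copyMakeBorder(b,0,150,0,0,cv2.BORDER_CONSTANT)
cv2.imwrite("pics/amb.png",np.hstack([a,b]))
```

```text
(no output)
```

View pics/amb.png

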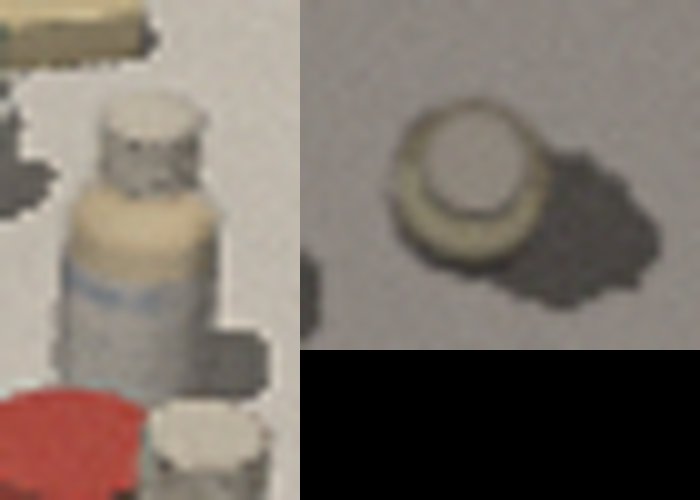

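```bash
cat >> h.py <<'E'
def rel(cur,tgt):
    a=np.radians(cur[3]); d=np.subtract(tgt[:3],cur[:3])
    return np.array([d[0]*np.cos(a)+d[1]*np.sin(a), d[0]*np.sin(a)-d[1]*np.cos(a), -d[2], -(tgt[3]-cur[3])]).round(1)
E
python3 -c "
from h import *
print(rel((268.43,-536.61,239.29,26.574),(537,51,150,118.24)))"
```

```text
[ 503.1 -405.4   89.3  -91.7]
```

Emit:
{"name": "move_arm", "arguments": {
  "rows": [
    [[0.0252, -0.0203, 0, 0, 0, -4.6], [0.0754, -0.0608, 0.01, 0, 0, -13.7], [0.1257, -0.1013, 0.02, 0, 0, -22.9], [0.176, -0.1418, 0.03, 0, 0, -32.1], [0.2263, -0.1824, 0.04, 0, 0, -41.3], [0.2766, -0.2229, 0.05, 0, 0, -50.4], [0.327, -0.2635, 0.06, 0, 0, -59.6], [0.3773, -0.304, 0.07, 0, 0, -68.8], [0.4276, -0.3446, 0.08, 0, 0, -77.9], [0.47, -0.38, 0.085, 0, 0, -85], [0.495, -0.399, 0.0893, 0, 0, -90], [0.5031, -0.4054, 0.0893, 0, 0, -91.7], [0.5031, -0.4054, 0.0893, 0, 0, -91.7], [0.5031, -0.4054, 0.0893, 0, 0, -91.7], [0.5031, -0.4054, 0.0893, 0, 0, -91.7]]
  ],
  "grip": 1,
  "newtons": 25
}}

```text
time: 1.6
tool_pos: [536.9, 53.8, 148.9]
tcp_rot: [-179.9, -0.1, 118.5]
ft_force: [-0.4, -0.2, -0.0]
finger_gap: 85.5
```

```bash
cat > look.py <<'E'
import sys,cv2,pickle
from bench import sensors, viewer
tag=sys.argv[1]
s=sensors.sense(); print(s["time"],s["tool_pos"].round(1),s["tcp_rot"].round(2),s["finger_gap"].round(1),s["ft_force"].round(1),s["joint_pos"].round(2))
for a in sys.argv[2:]:
    n,x0,y0,w,h,k=a.split(","); x0,y0,w,h,k=map(int,(x0,y0,w,h,k))
    d=viewer.snapshot(n); pickle.dump(d,open(f"{n}{tag}.pkl","wb"))
    c=cv2.resize(d["color"][y0:y0+h,x0:x0+w,::-1],None,fx=k,fy=k,interpolation=cv2.INTER_CUBIC)
    for i in range(0,w,10): cv2.putText(c,str(x0+i),(i*k,8),0,.3,(255,0,255)); cv2.line(c,(i*k,10),(i*k,14),(255,0,255))
    for i in range(0,h,10): cv2.putText(c,str(y0+i),(0,i*k),0,.3,(255,0,255)); cv2.line(c,(20,i*k),(26,i*k),(255,0,255))
    cv2.imwrite(f"pics/{n}{tag}.png",c)
E
python3 look.py 1 scene,200,100,130,110,6
```

```text
Traceback (most recent call last):
  File "look.py", line 4, in <module>
    s=sensors.sense(); print(s["time"],s["tool_pos"].round(1),s["tcp_rot"].round(2),s["finger_gap"].round(1),s["ft_force"].round(1),s["joint_pos"].round(2))
                                                                                    ^^^^^^^^^^^^^^^^^^^^^
AttributeError: 'float' object has no attribute 'round'
```

```bash
sed -i 's/s\["finger_gap"\].round(1)/round(s["finger_gap"],1)/' look.py
python3 look.py 1 scene,200,100,130,110,6; python3 look.py 1b
```

```text
1.6 [536.9  53.8 148.9] [-1.7993e+02 -8.0000e-02  1.1849e+02] 85.5 [-0.4 -0.2 -0. ] [ 2.600e-01  1.760e+00  1.009e+02  4.000e-02  7.744e+01 -2.824e+01]
1.65 [536.6  52.2 149.1] [-1.7990e+02 -4.0000e-02  1.1843e+02] 85.1 [-0.2 -0.1  0.1] [ 1.1000e-01  1.6800e+00  1.0096e+02 -1.0000e-02  7.7470e+01 -2.8320e+01]
```

View pics/scene1.png

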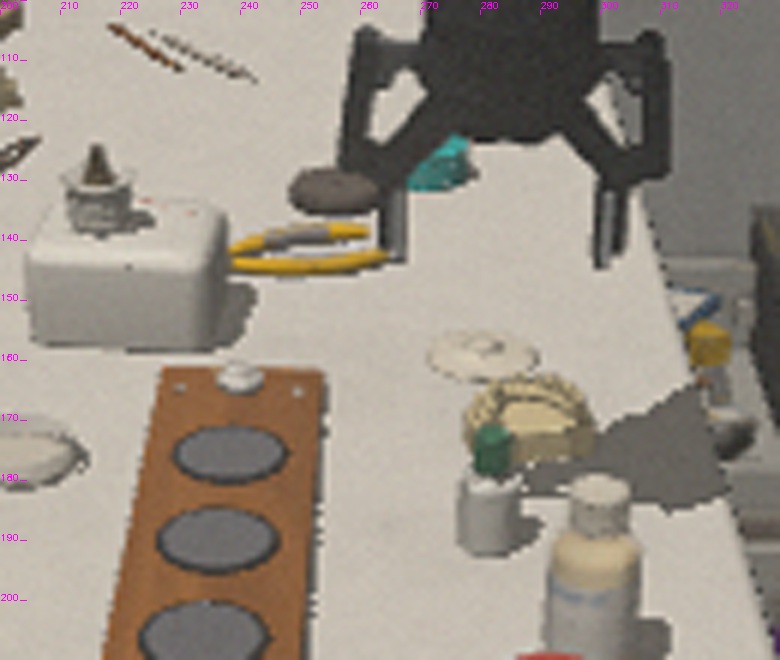

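Emit:
{"name": "move_arm", "arguments": {
  "rows": [
    [[0, 0, 0.02, 0, 0, 0], [0, 0, 0.05, 0, 0, 0], [0, 0, 0.08, 0, 0, 0], [0, 0, 0.105, 0, 0, 0], [0, 0, 0.125, 0, 0, 0], [0, 0, 0.136, 0, 0, 0], [0, 0, 0.139, 0, 0, 0], [0, 0, 0.139, 0, 0, 0], [0, 0, 0.139, 0, 0, 0], [0, 0, 0.139, 0, 0, 0]]
  ]
}}

```text
time: 2.65
tool_pos: [538.1, 51.0, 12.4]
tcp_rot: [179.9, 0.1, 118.3]
ft_force: [-0.9, 0.5, -0.3]
finger_gap: 85.2
```

Emit:
{"name": "move_arm", "arguments": {
  "rows": [
    [[0, 0, 0, 0, 0, 0], [0, 0, 0, 0, 0, 0], [0, 0, 0, 0, 0, 0], [0, 0, 0, 0, 0, 0], [0, 0, 0, 0, 0, 0], [0, 0, 0, 0, 0, 0], [0, 0, 0, 0, 0, 0], [0, 0, 0, 0, 0, 0], [0, 0, 0, 0, 0, 0], [0, 0, 0, 0, 0, 0]]
  ],
  "grip": 0,
  "newtons": 20
}}

```text
time: 3.65
tool_pos: [537.2, 51.1, 11.2]
tcp_rot: [180.0, 0.0, 118.3]
ft_force: [-0.0, 1.0, 1.6]
finger_gap: 29.2
```

```bash
python3 look.py 2 scene,240,120,90,90,6
```

```text
3.65 [537.2  51.1  11.2] [1.7998e+02 1.0000e-02 1.1828e+02] 29.2 [-0.   1.   1.6] [-1.0000e-02  1.1800e+01  1.0586e+02  0.0000e+00  6.2320e+01 -2.8290e+01]
```

View pics/scene2.png

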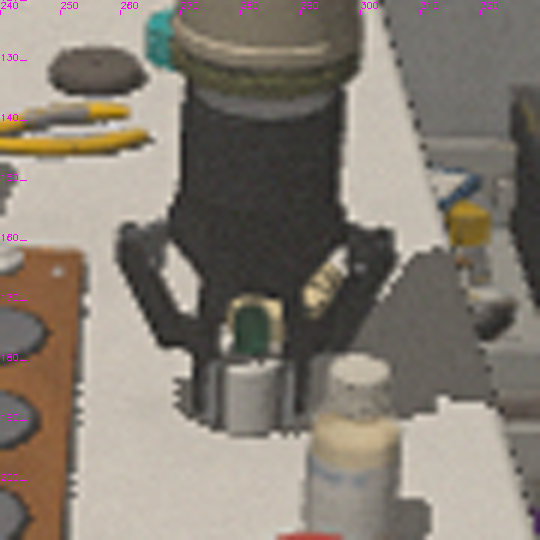

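Emit:
{"name": "move_arm", "arguments": {
  "rows": [
    [[0, 0, -0.01, 0, 0, 0], [0, 0, -0.03, 0, 0, 0], [0, 0, -0.055, 0, 0, 0], [0, 0.005, -0.075, 0, 0, 0], [0.002, 0.015, -0.085, 0, 0, 0], [0.005, 0.032, -0.085, 0, 0, 0], [0.009, 0.055, -0.085, 0, 0, 0], [0.013, 0.08, -0.085, 0, 0, 0], [0.017, 0.105, -0.085, 0, 0, 0], [0.02, 0.122, -0.085, 0, 0, 0], [0.0215, 0.131, -0.08, 0, 0, 0], [0.0217, 0.1329, -0.07, 0, 0, 0], [0.0217, 0.1329, -0.055, 0, 0, 0], [0.0217, 0.1329, -0.04, 0, 0, 0], [0.0217, 0.1329, -0.03, 0, 0, 0], [0.0217, 0.1329, -0.022, 0, 0, 0], [0.0217, 0.1329, -0.017, 0, 0, 0], [0.0217, 0.1329, -0.017, 0, 0, 0], [0.0217, 0.1329, -0.017, 0, 0, 0], [0.0217, 0.1329, -0.017, 0, 0, 0]]
  ]
}}

```text
time: 5.7
tool_pos: [644.4, 133.2, 28.9]
tcp_rot: [179.9, 0.0, 118.3]
ft_force: [-0.1, -0.7, -0.4]
finger_gap: 29.1
```

```bash
python3 look.py 3 scene,190,120,100,95,6
```

```text
5.7 [644.4 133.2  28.9] [1.7992e+02 3.0000e-02 1.1827e+02] 29.1 [-0.1 -0.7 -0.4] [  7.21  26.49  85.31   0.    68.11 -21.06]
```

View pics/scene3.png

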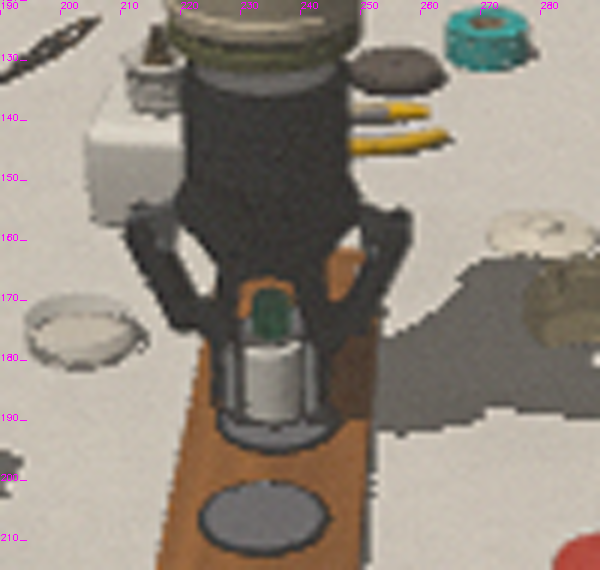

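Emit:
{"name": "move_arm", "arguments": {
  "rows": [
    [[0, 0, 0.0015, 0, 0, 0], [0, 0, 0.003, 0, 0, 0], [0, 0, 0.003, 0, 0, 0], [0, 0, 0.003, 0, 0, 0], [0, 0, 0.003, 0, 0, 0]]
  ]
}}

```text
time: 6.25
tool_pos: [644.0, 133.1, 25.2]
tcp_rot: [180.0, 0.0, 118.3]
ft_force: [0.8, 0.2, 1.8]
finger_gap: 28.7
```

Emit:
{"name": "move_arm", "arguments": {
  "rows": [
    [[0, 0, 0, 0, 0, 0], [0, 0, 0, 0, 0, 0], [0, 0, 0, 0, 0, 0], [0, 0, 0, 0, 0, 0], [0, 0, 0, 0, 0, 0], [0, 0, 0, 0, 0, 0], [0, 0, -0.01, 0, 0, 0], [0, 0, -0.03, 0, 0, 0], [0, 0, -0.06, 0, 0, 0], [0, 0, -0.1, 0, 0, 0], [0, 0, -0.125, 0, 0, 0], [0, 0, -0.125, 0, 0, 0]]
  ],
  "grip": 1
}}

```text
time: 7.45
tool_pos: [647.2, 133.5, 157.1]
tcp_rot: [179.5, 0.2, 118.3]
ft_force: [0.7, 0.6, 0.7]
finger_gap: 85.3
```

```bash
python3 look.py 4 scene,190,120,100,95,6
python3 -c "
from h import *
y=118.27
print(rel((643.8,133,150,y),(453,122.5,150,y)))
print(rel((453,122.5,32,y),(603.3,208.2,150,y)))
print(rel((603.3,208.2,150,y),(432.5,204,150,y)),rel((432.5,204,0,y),(683.7,59,0,y)),rel((683.7,59,0,y),(370.5,278.5,0,y)),rel((370.5,278.5,0,y),(563.3,283.3,0,y)))
"
```

```text
7.45 [647.2 133.5 157.1] [179.47   0.21 118.28] 85.3 [0.7 0.6 0.7] [  7.22  18.96  80.66  -0.    79.8  -21.06]
[  81.1 -173.    -0.    -0. ]
[   4.3  173.  -118.    -0. ]
[  77.2 -152.4   -0.    -0. ] [-246.7  152.6   -0.    -0. ] [ 341.7 -171.9   -0.    -0. ] [-87.1 172.1  -0.   -0. ]
```

View pics/scene4.png

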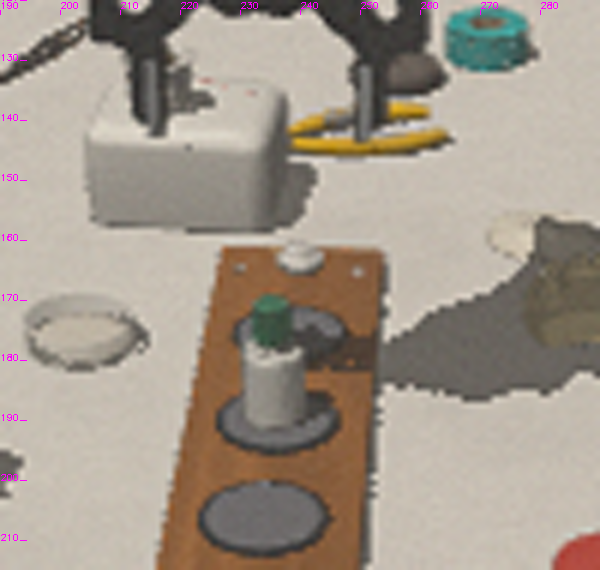

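Emit:
{"name": "move_arm", "arguments": {
  "rows": [
    [[0.008, -0.017, 0, 0, 0, 0], [0.024, -0.051, 0, 0, 0, 0], [0.044, -0.094, 0, 0, 0, 0], [0.062, -0.133, 0, 0, 0, 0], [0.075, -0.16, 0, 0, 0, 0], [0.081, -0.173, 0, 0, 0, 0], [0.0811, -0.173, 0, 0, 0, 0], [0.0811, -0.173, 0, 0, 0, 0], [0.0811, -0.173, 0.015, 0, 0, 0], [0.0811, -0.173, 0.04, 0, 0, 0], [0.0811, -0.173, 0.07, 0, 0, 0], [0.0811, -0.173, 0.095, 0, 0, 0], [0.0811, -0.173, 0.112, 0, 0, 0], [0.0811, -0.173, 0.118, 0, 0, 0], [0.0811, -0.173, 0.118, 0, 0, 0], [0.0811, -0.173, 0.118, 0, 0, 0], [0.0811, -0.173, 0.118, 0, 0, 0]]
  ]
}}

```text
time: 9.2
tool_pos: [454.3, 122.7, 33.2]
tcp_rot: [179.9, 0.0, 118.3]
ft_force: [-0.2, 0.5, -0.2]
finger_gap: 85.4
```

```bash
python3 look.py 5 scene,250,130,90,95,6
```

```text
9.2 [454.3 122.7  33.2] [1.7988e+02 4.0000e-02 1.1827e+02] 85.4 [-0.2  0.5 -0.2] [  8.87  -0.61 116.51  -0.    63.98 -19.4 ]
```

View pics/scene5.png

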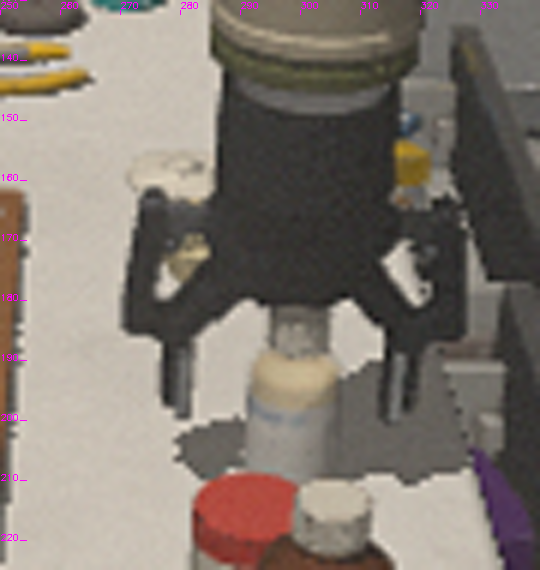

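Emit:
{"name": "move_arm", "arguments": {
  "rows": [
    [[0, 0, 0, 0, 0, 0], [0, 0, 0, 0, 0, 0], [0, 0, 0, 0, 0, 0], [0, 0, 0, 0, 0, 0], [0, 0, 0, 0, 0, 0], [0, 0, 0, 0, 0, 0], [0, 0, 0, 0, 0, 0], [0, 0, 0, 0, 0, 0]]
  ],
  "grip": 0,
  "newtons": 25
}}

```text
time: 10.05
tool_pos: [453.1, 122.6, 32.2]
tcp_rot: [180.0, 0.0, 118.3]
ft_force: [-2.2, -1.2, 5.6]
finger_gap: 36.7
```

```bash
python3 look.py 6 scene,250,130,90,95,6
```

```text
10.05 [453.1 122.6  32.2] [179.99   0.   118.27] 36.7 [-2.2 -1.2  5.6] [  8.87  -0.57 116.6   -0.    63.97 -19.4 ]
```

View pics/scene6.png

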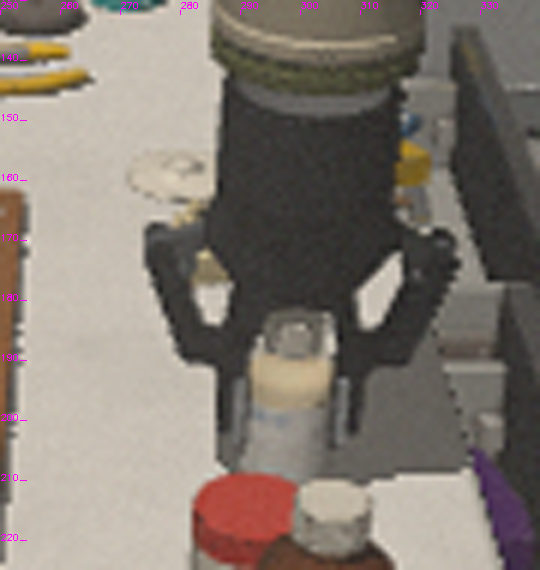

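Emit:
{"name": "move_arm", "arguments": {
  "rows": [
    [[0, 0, -0.008, 0, 0, 0], [0, 0, -0.025, 0, 0, 0], [0, 0, -0.05, 0, 0, 0], [0, 0, -0.08, 0, 0, 0], [0, 0.005, -0.1, 0, 0, 0], [0, 0.015, -0.11, 0, 0, 0], [0.001, 0.03, -0.11, 0, 0, 0], [0.001, 0.05, -0.11, 0, 0, 0], [0.002, 0.075, -0.11, 0, 0, 0], [0.003, 0.1, -0.11, 0, 0, 0], [0.003, 0.125, -0.11, 0, 0, 0], [0.004, 0.147, -0.11, 0, 0, 0], [0.0043, 0.163, -0.11, 0, 0, 0], [0.0043, 0.171, -0.105, 0, 0, 0], [0.0043, 0.173, -0.09, 0, 0, 0], [0.0043, 0.173, -0.07, 0, 0, 0], [0.0043, 0.173, -0.05, 0, 0, 0], [0.0043, 0.173, -0.035, 0, 0, 0], [0.0043, 0.173, -0.025, 0, 0, 0], [0.0043, 0.173, -0.025, 0, 0, 0]]
  ]
}}

```text
time: 12.1
tool_pos: [601.6, 207.7, 54.6]
tcp_rot: [-179.8, -0.1, 118.3]
ft_force: [-0.1, 0.3, -0.4]
finger_gap: 37.3
```

```bash
python3 look.py 7 scene,190,130,90,100,6 top,200,120,100,90,6
```

```text
12.1 [601.6 207.7  54.6] [-1.7979e+02 -5.0000e-02  1.1826e+02] 37.3 [-0.1  0.3 -0.4] [ 14.43  21.91  88.31  -0.    69.99 -13.83]
```

View pics/scene7.png

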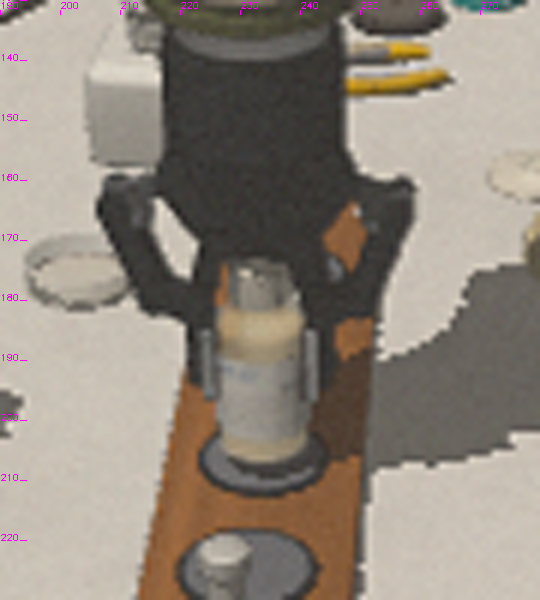

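Emit:
{"name": "move_arm", "arguments": {
  "rows": [
    [[0, 0, 0, 0, 0, 0], [0, 0, 0.003, 0, 0, 0], [0, 0, 0.006, 0, 0, 0], [0, 0, 0.009, 0, 0, 0], [0, 0, 0.011, 0, 0, 0], [0, 0, 0.011, 0, 0, 0], [0, 0, 0.011, 0, 0, 0]]
  ]
}}

```text
time: 12.9
tool_pos: [603.4, 208.3, 46.3]
tcp_rot: [180.0, -0.0, 118.3]
ft_force: [-2.7, -1.1, 4.1]
finger_gap: 37.1
```

```bash
python3 look.py 8 scene,190,130,90,100,6
```

```text
12.9 [603.4 208.3  46.3] [180.    -0.   118.27] 37.1 [-2.7 -1.1  4.1] [ 14.45  22.57  88.43   0.    69.   -13.83]
```

View pics/scene8.png

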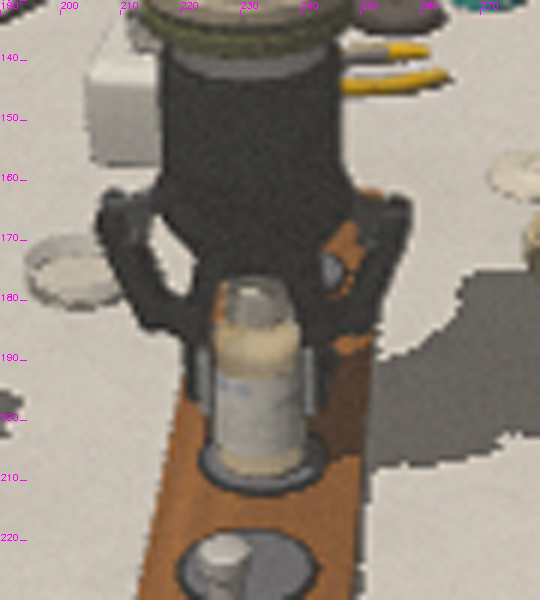

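Emit:
{"name": "move_arm", "arguments": {
  "rows": [
    [[0, 0, 0, 0, 0, 0], [0, 0, 0, 0, 0, 0], [0, 0, 0, 0, 0, 0], [0, 0, 0, 0, 0, 0], [0, 0, 0, 0, 0, 0], [0, 0, 0, 0, 0, 0], [0, 0, 0, 0, 0, 0], [0, 0, -0.01, 0, 0, 0], [0, 0, -0.03, 0, 0, 0], [0, 0, -0.06, 0, 0, 0], [0, 0, -0.09, 0, 0, 0], [0, 0, -0.114, 0, 0, 0], [0, 0, -0.114, 0, 0, 0], [0, 0, -0.114, 0, 0, 0]]
  ],
  "grip": 1
}}

```text
time: 14.35
tool_pos: [604.0, 208.5, 161.4]
tcp_rot: [179.9, 0.0, 118.3]
ft_force: [0.5, -1.5, -1.0]
finger_gap: 85.1
```

```bash
python3 look.py 9 scene,190,130,130,100,6
```

```text
14.35 [604.  208.5 161.4] [1.7987e+02 3.0000e-02 1.1827e+02] 85.1 [ 0.5 -1.5 -1. ] [ 14.45  15.92  83.88   0.    80.07 -13.83]
```

View pics/scene9.png

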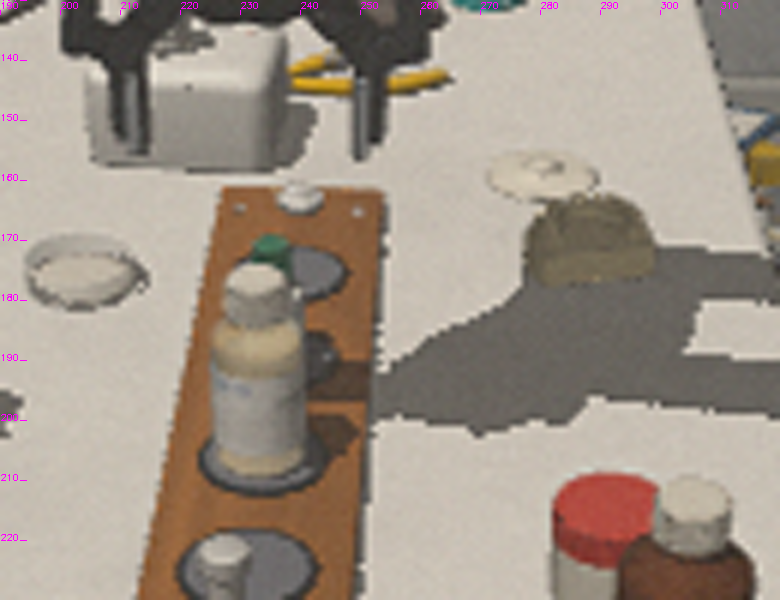

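Emit:
{"name": "move_arm", "arguments": {
  "rows": [
    [[0.008, -0.016, 0, 0, 0, 0], [0.024, -0.048, 0, 0, 0, 0], [0.043, -0.085, 0, 0, 0, 0], [0.06, -0.119, 0, 0, 0, 0], [0.072, -0.142, 0, 0, 0, 0], [0.077, -0.152, 0, 0, 0, 0], [0.0772, -0.1524, 0, 0, 0, 0], [0.0772, -0.1524, 0.01, 0, 0, 0], [0.0772, -0.1524, 0.03, 0, 0, 0], [0.0772, -0.1524, 0.06, 0, 0, 0], [0.0772, -0.1524, 0.09, 0, 0, 0], [0.0772, -0.1524, 0.115, 0, 0, 0], [0.0772, -0.1524, 0.135, 0, 0, 0], [0.0772, -0.1524, 0.144, 0, 0, 0], [0.0772, -0.1524, 0.147, 0, 0, 0], [0.0772, -0.1524, 0.147, 0, 0, 0], [0.0772, -0.1524, 0.147, 0, 0, 0]]
  ]
}}

```text
time: 16.1
tool_pos: [433.7, 204.4, 14.0]
tcp_rot: [179.9, 0.0, 118.3]
ft_force: [0.3, 0.2, 0.6]
finger_gap: 85.3
```

Emit:
{"name": "move_arm", "arguments": {
  "rows": [
    [[0, 0, 0, 0, 0, 0], [0, 0, 0, 0, 0, 0], [0, 0, 0, 0, 0, 0], [0, 0, 0, 0, 0, 0], [0, 0, 0, 0, 0, 0], [0, 0, 0, 0, 0, 0], [0, 0, 0, 0, 0, 0], [0, 0, 0, 0, 0, 0]]
  ],
  "grip": 0,
  "newtons": 25
}}

```text
time: 16.9
tool_pos: [433.1, 204.3, 13.8]
tcp_rot: [179.9, 0.0, 118.3]
ft_force: [-1.6, -0.2, 7.3]
finger_gap: 49.8
```

```bash
python3 look.py 10 scene,240,145,100,95,6
```

```text
16.9 [433.1 204.3  13.8] [1.7993e+02 1.0000e-02 1.1828e+02] 49.8 [-1.6 -0.2  7.3] [ 19.12   2.7  115.55  -0.    61.69  -9.16]
```

View pics/scene10.png

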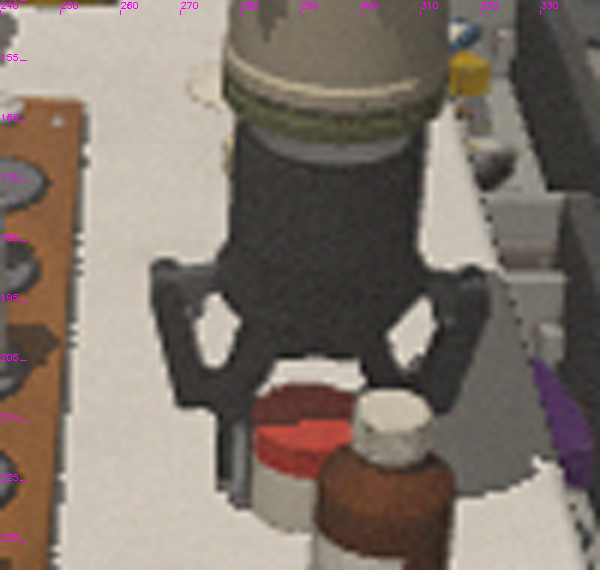

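Emit:
{"name": "move_arm", "arguments": {
  "rows": [
    [[0, 0, -0.01, 0, 0, 0], [0, 0, -0.03, 0, 0, 0], [0, 0, -0.06, 0, 0, 0], [0, 0, -0.09, 0, 0, 0], [-0.006, 0.004, -0.115, 0, 0, 0], [-0.018, 0.011, -0.13, 0, 0, 0], [-0.037, 0.023, -0.13, 0, 0, 0], [-0.06, 0.037, -0.13, 0, 0, 0], [-0.085, 0.053, -0.13, 0, 0, 0], [-0.11, 0.068, -0.13, 0, 0, 0], [-0.135, 0.084, -0.13, 0, 0, 0], [-0.16, 0.099, -0.13, 0, 0, 0], [-0.185, 0.114, -0.13, 0, 0, 0], [-0.208, 0.129, -0.13, 0, 0, 0], [-0.226, 0.14, -0.13, 0, 0, 0], [-0.238, 0.147, -0.13, 0, 0, 0], [-0.2445, 0.151, -0.13, 0, 0, 0], [-0.2467, 0.1526, -0.13, 0, 0, 0], [-0.2467, 0.1526, -0.125, 0, 0, 0], [-0.2467, 0.1526, -0.115, 0, 0, 0]]
  ]
}}

```text
time: 18.95
tool_pos: [684.0, 59.7, 128.6]
tcp_rot: [179.9, 0.0, 118.3]
ft_force: [-1.1, -0.2, -1.2]
finger_gap: 49.3
```

Emit:
{"name": "move_arm", "arguments": {
  "rows": [
    [[0, 0, 0.02, 0, 0, 0], [0, 0, 0.045, 0, 0, 0], [0, 0, 0.065, 0, 0, 0], [0, 0, 0.08, 0, 0, 0], [0, 0, 0.09, 0, 0, 0], [0, 0, 0.095, 0, 0, 0], [0, 0, 0.095, 0, 0, 0], [0, 0, 0.095, 0, 0, 0]]
  ]
}}

```text
time: 19.75
tool_pos: [684.5, 59.2, 34.0]
tcp_rot: [179.9, 0.0, 118.3]
ft_force: [0.4, -0.5, -1.2]
finger_gap: 49.6
```

```bash
python3 look.py 11 scene,190,110,100,95,6 top,250,90,100,95,6
```

```text
19.75 [684.5  59.2  34. ] [1.7992e+02 4.0000e-02 1.1827e+02] 49.6 [ 0.4 -0.5 -1.2] [  0.67  30.14  79.78   0.    69.99 -27.61]
```

View pics/scene11.png

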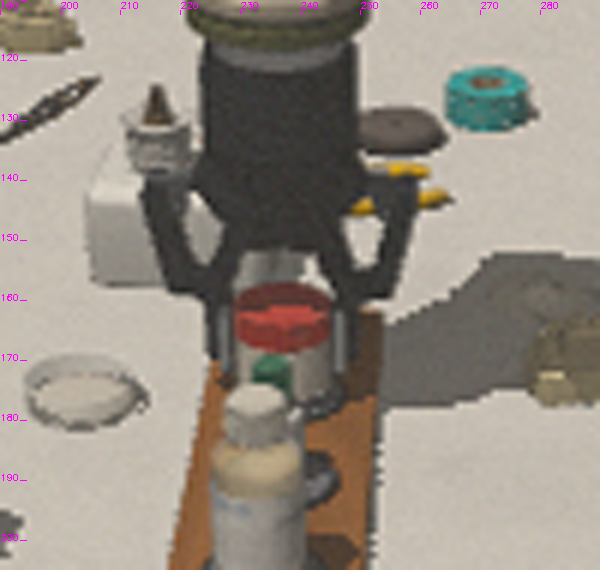

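View pics/top11.png

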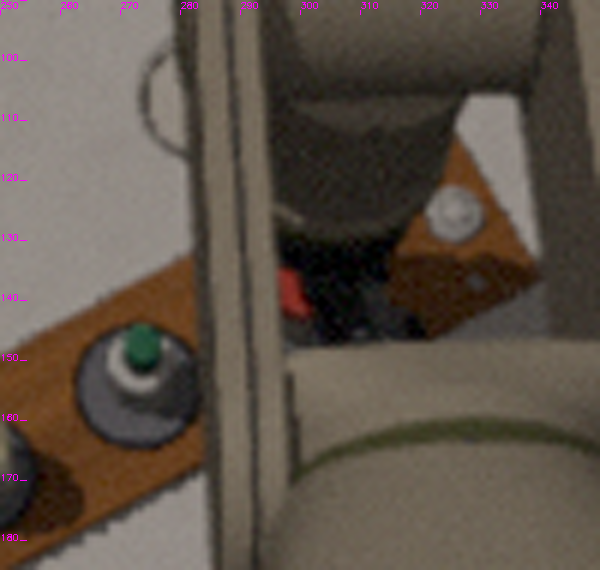

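Emit:
{"name": "move_arm", "arguments": {
  "rows": [
    [[0, 0, 0.002, 0, 0, 0], [0, 0, 0.004, 0, 0, 0], [0, 0, 0.006, 0, 0, 0], [0, 0, 0.006, 0, 0, 0], [0, 0, 0.006, 0, 0, 0]]
  ]
}}

```text
time: 20.35
tool_pos: [684.1, 59.1, 28.0]
tcp_rot: [180.0, 0.0, 118.3]
ft_force: [-3.2, -0.5, 5.0]
finger_gap: 49.8
```

Emit:
{"name": "move_arm", "arguments": {
  "rows": [
    [[0, 0, 0, 0, 0, 0], [0, 0, 0, 0, 0, 0], [0, 0, 0, 0, 0, 0], [0, 0, 0, 0, 0, 0], [0, 0, 0, 0, 0, 0], [0, 0, 0, 0, 0, 0], [0, 0, 0, 0, 0, 0], [0, 0, -0.01, 0, 0, 0], [0, 0, -0.03, 0, 0, 0], [0, 0, -0.06, 0, 0, 0], [0, 0, -0.1, 0, 0, 0], [0, 0, -0.14, 0, 0, 0], [0, 0, -0.173, 0, 0, 0], [0, 0, -0.173, 0, 0, 0], [0, 0, -0.173, 0, 0, 0]]
  ],
  "grip": 1
}}

```text
time: 21.85
tool_pos: [684.7, 59.1, 202.4]
tcp_rot: [179.8, 0.1, 118.3]
ft_force: [-0.7, -0.2, -0.8]
finger_gap: 85.6
```

```bash
python3 look.py 12 scene,190,130,130,100,6
```

```text
21.85 [684.7  59.1 202.4] [1.7981e+02 1.0000e-01 1.1828e+02] 85.6 [-0.7 -0.2 -0.8] [  0.66  21.73  72.45   0.    85.61 -27.61]
```

View pics/scene12.png

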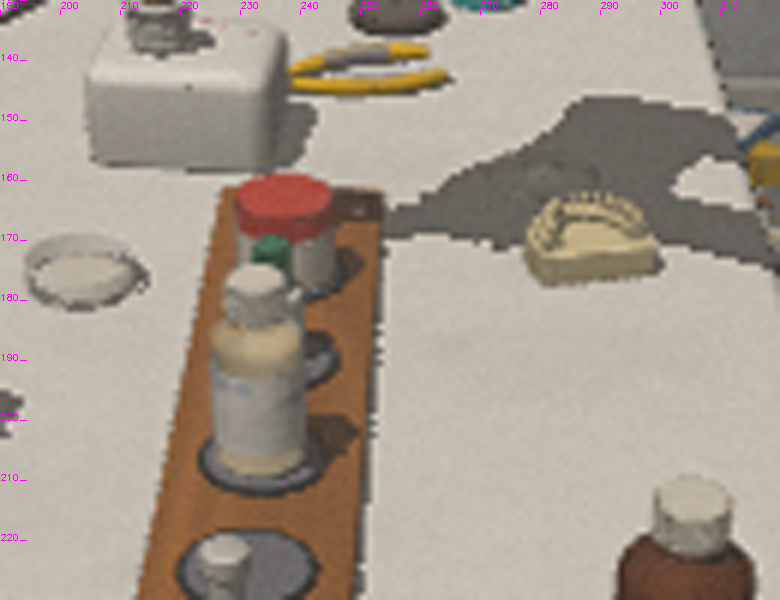

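Emit:
{"name": "move_arm", "arguments": {
  "rows": [
    [[0.015, -0.0075, 0, 0, 0, 0], [0.045, -0.0226, 0, 0, 0, 0], [0.085, -0.0428, 0, 0, 0, 0], [0.125, -0.0629, 0, 0, 0, 0], [0.165, -0.083, 0, 0, 0, 0], [0.205, -0.1031, 0, 0, 0, 0], [0.245, -0.1233, 0, 0, 0, 0], [0.285, -0.1434, 0, 0, 0, 0], [0.315, -0.1585, 0, 0, 0, 0], [0.332, -0.167, 0, 0, 0, 0], [0.34, -0.171, 0.005, 0, 0, 0], [0.3417, -0.1719, 0.02, 0, 0, 0], [0.3417, -0.1719, 0.04, 0, 0, 0], [0.3417, -0.1719, 0.05, 0, 0, 0], [0.3417, -0.1719, 0.05, 0, 0, 0], [0.3417, -0.1719, 0.05, 0, 0, 0]]
  ]
}}

```text
time: 23.5
tool_pos: [370.7, 278.1, 149.5]
tcp_rot: [-179.9, 0.0, 118.2]
ft_force: [0.6, 0.2, -1.1]
finger_gap: 85.3
```

```bash
python3 look.py 13 scene,240,160,100,100,6
```

```text
23.5 [370.7 278.1 149.5] [-1.7993e+02  1.0000e-02  1.1822e+02] 85.3 [ 0.6  0.2 -1.1] [ 30.53 -10.57 112.49  -0.    78.15   2.31]
```

View pics/scene13.png

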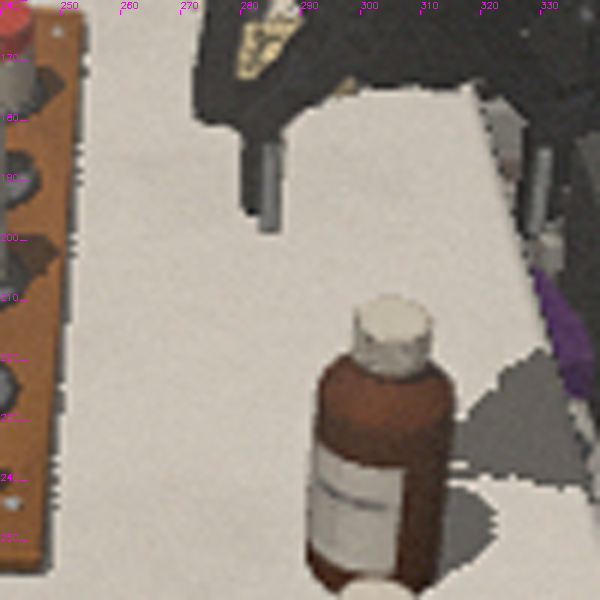

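Emit:
{"name": "move_arm", "arguments": {
  "rows": [
    [[0, 0, 0.01, 0, 0, 0], [0, 0, 0.03, 0, 0, 0], [0, 0, 0.055, 0, 0, 0], [0, 0, 0.075, 0, 0, 0], [0, 0, 0.087, 0, 0, 0], [0, 0, 0.093, 0, 0, 0], [0, 0, 0.095, 0, 0, 0], [0, 0, 0.095, 0, 0, 0], [0, 0, 0.095, 0, 0, 0]]
  ]
}}

```text
time: 24.45
tool_pos: [371.3, 279.1, 56.0]
tcp_rot: [179.9, -0.0, 118.3]
ft_force: [0.4, -0.0, 0.9]
finger_gap: 85.8
```

Emit:
{"name": "move_arm", "arguments": {
  "rows": [
    [[0, 0, 0, 0, 0, 0], [0, 0, 0, 0, 0, 0], [0, 0, 0, 0, 0, 0], [0, 0, 0, 0, 0, 0], [0, 0, 0, 0, 0, 0], [0, 0, 0, 0, 0, 0], [0, 0, 0, 0, 0, 0], [0, 0, 0, 0, 0, 0]]
  ],
  "grip": 0,
  "newtons": 35
}}

```text
time: 25.25
tool_pos: [370.8, 278.8, 55.6]
tcp_rot: [180.0, -0.0, 118.3]
ft_force: [-2.5, -1.1, 5.3]
finger_gap: 50.7
```

```bash
python3 look.py 14 scene,240,160,100,100,6
```

```text
25.25 [370.8 278.8  55.6] [179.96  -0.   118.27] 50.7 [-2.5 -1.1  5.3] [ 30.6   -3.7  116.83   0.    66.83   2.33]
```

View pics/scene14.png

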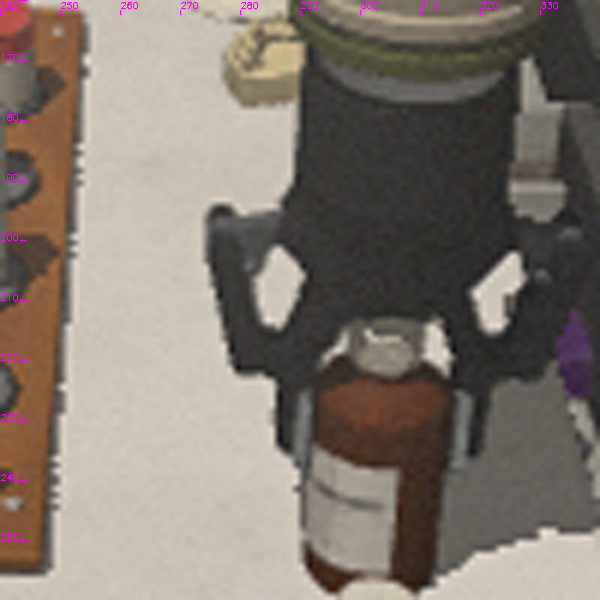

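Emit:
{"name": "move_arm", "arguments": {
  "rows": [
    [[0, 0, -0.008, 0, 0, 0], [0, 0, -0.024, 0, 0, 0], [0, 0, -0.044, 0, 0, 0], [0, 0, -0.064, 0, 0, 0], [-0.003, 0.005, -0.078, 0, 0, 0], [-0.008, 0.015, -0.08, 0, 0, 0], [-0.016, 0.032, -0.08, 0, 0, 0], [-0.026, 0.051, -0.08, 0, 0, 0], [-0.036, 0.071, -0.08, 0, 0, 0], [-0.046, 0.091, -0.08, 0, 0, 0], [-0.056, 0.111, -0.08, 0, 0, 0], [-0.066, 0.131, -0.08, 0, 0, 0], [-0.075, 0.148, -0.08, 0, 0, 0], [-0.081, 0.16, -0.08, 0, 0, 0], [-0.085, 0.168, -0.08, 0, 0, 0], [-0.0871, 0.1721, -0.075, 0, 0, 0], [-0.0871, 0.1721, -0.06, 0, 0, 0], [-0.0871, 0.1721, -0.042, 0, 0, 0], [-0.0871, 0.1721, -0.028, 0, 0, 0], [-0.0871, 0.1721, -0.022, 0, 0, 0]]
  ]
}}

```text
time: 27.3
tool_pos: [561.3, 282.8, 73.8]
tcp_rot: [-179.8, -0.0, 118.3]
ft_force: [-0.2, -0.2, -0.9]
finger_gap: 50.7
```

Emit:
{"name": "move_arm", "arguments": {
  "rows": [
    [[0, 0, 0, 0, 0, 0], [0, 0, 0, 0, 0, 0]]
  ]
}}

```text
time: 27.5
tool_pos: [563.5, 283.6, 77.4]
tcp_rot: [180.0, 0.0, 118.3]
ft_force: [0.0, -0.1, -1.5]
finger_gap: 50.7
```

```bash
python3 look.py 15 scene,190,150,100,100,6
python3 -c "
from h import *
S=load('scene0')
print(proj(S,[563.3,283.3,14]),[proj(S,[563.3,283.3,z]).round(1) for z in (22,137)])
p=[proj(S,[563.3+26*np.cos(a),283.3+26*np.sin(a),22]) for a in np.linspace(0,6.28,60)]
print(np.min(p,0),np.max(p,0))"
```

```text
27.5 [563.5 283.6  77.4] [179.97   0.   118.29] 50.7 [ 0.  -0.1 -1.5] [22.06 19.38 88.91  0.   71.69 -6.22]
[230.93459358 224.26022142] [array([230.9, 221.7]), array([229.6, 182. ])]
[220.44076669 215.70644221] [241.22888343 227.93875394]
```

View pics/scene15.png

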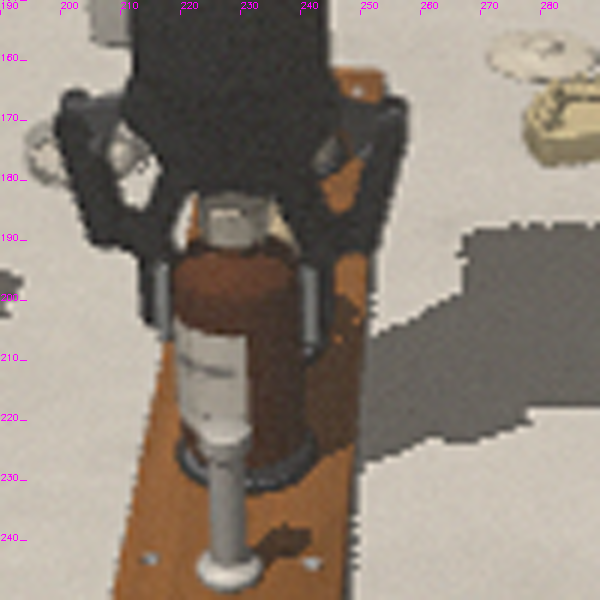

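Emit:
{"name": "move_arm", "arguments": {
  "rows": [
    [[0, 0, 0.002, 0, 0, 0], [0, 0, 0.004, 0, 0, 0], [0, 0, 0.006, 0, 0, 0], [0, 0, 0.008, 0, 0, 0], [0, 0, 0.008, 0, 0, 0], [0, 0, 0.008, 0, 0, 0]]
  ]
}}

```text
time: 28.15
tool_pos: [563.6, 283.5, 69.7]
tcp_rot: [180.0, 0.0, 118.3]
ft_force: [-2.4, -1.9, 4.9]
finger_gap: 50.6
```

Emit:
{"name": "move_arm", "arguments": {
  "rows": [
    [[0, 0, 0, 0, 0, 0], [0, 0, 0, 0, 0, 0], [0, 0, 0, 0, 0, 0], [0, 0, 0, 0, 0, 0], [0, 0, 0, 0, 0, 0], [0, 0, 0, 0, 0, 0], [0, 0, 0, 0, 0, 0], [0, 0, -0.008, 0, 0, 0], [0, 0, -0.025, 0, 0, 0], [0, 0, -0.05, 0, 0, 0], [0, 0, -0.08, 0, 0, 0], [0, 0, -0.115, 0, 0, 0], [0, 0, -0.14, 0, 0, 0], [0, 0, -0.14, 0, 0, 0], [0, 0, -0.14, 0, 0, 0]]
  ],
  "grip": 1
}}

```text
time: 29.65
tool_pos: [564.2, 283.7, 211.4]
tcp_rot: [179.8, 0.0, 118.3]
ft_force: [-0.3, -0.9, 0.0]
finger_gap: 85.4
```

Emit:
{"name": "move_arm", "arguments": {
  "rows": [
    [[0.01, -0.02, 0, 0, 0, 0], [0.03, -0.06, 0, 0, 0, 0], [0.0, -0.1, 0, 0, 0, 0], [-0.04, -0.14, 0, 0, 0, 0], [-0.09, -0.15, 0, 0, 0, 0], [-0.135, -0.15, 0, 0, 0, 0], [-0.18, -0.15, 0, 0, 0, 0], [-0.225, -0.15, 0, 0, 0, 0], [-0.27, -0.15, 0, 0, 0, 0], [-0.315, -0.15, 0, 0, 0, 0], [-0.35, -0.15, 0, 0, 0, 0], [-0.37, -0.15, 0, 0, 0, 0], [-0.37, -0.15, 0, 0, 0, 0], [-0.37, -0.15, 0, 0, 0, 0]]
  ]
}}

```text
time: 31.05
tool_pos: [605.7, -113.4, 207.6]
tcp_rot: [-179.9, -0.1, 118.2]
ft_force: [-0.5, 1.4, 0.6]
finger_gap: 85.8
```

```bash
python3 look.py 16 scene,190,130,100,120,5 top,170,110,150,100,5
```

```text
31.05 [ 605.7 -113.4  207.6] [-1.7990e+02 -1.2000e-01  1.1822e+02] 85.8 [-0.5  1.4  0.6] [-1.538e+01  1.100e+01  8.467e+01  2.000e-02  8.448e+01 -4.360e+01]
```

View pics/scene16.png

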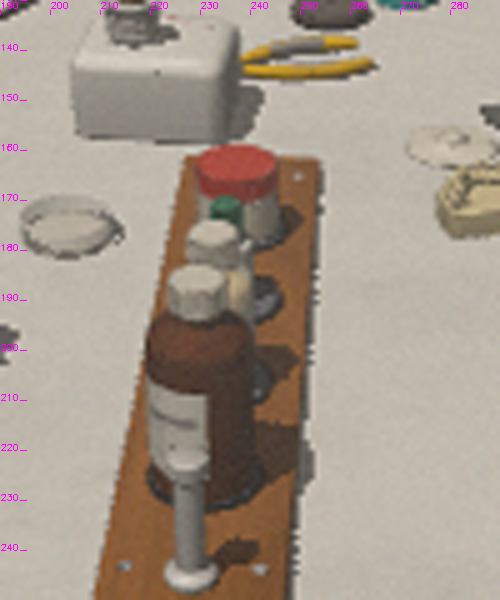

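View pics/top16.png

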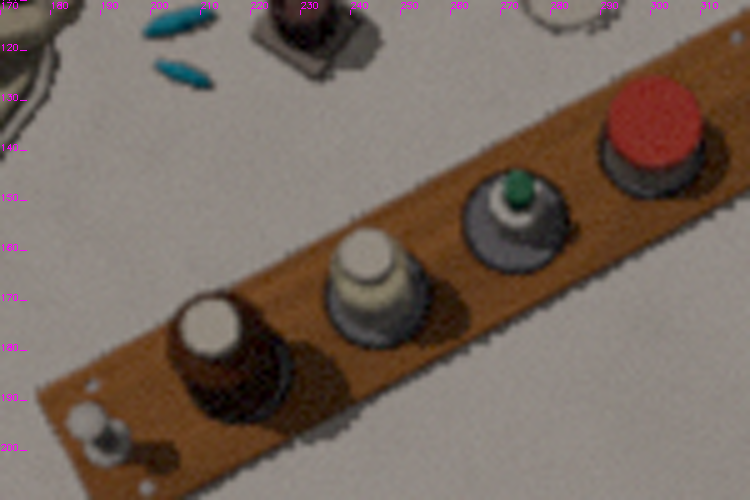

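```bash
python3 -c "
from h import *
T=load('top16')
P=dict(p1=(217.5,183.75),p2=(245.25,168.75),p3=(272.75,153.75),p4=(299.9,139))
C=[(211.7,174.7,129),(242.7,160.9,106),(273.1,147.3,76),(300.3,133.7,59)]
for (k,(u,v)),c in zip(P.items(),C): print(k,(back(T,*c)-back(T,u,v,14))[:2].round(1))
"; python3 look.py 17
```

```text
p1 [-0.1  2.4]
p2 [-1.1  2.5]
p3 [0.7 0.1]
p4 [1.  2.3]
31.15 [ 605.8 -112.5  208.3] [-1.7995e+02 -8.0000e-02  1.1831e+02] 85.5 [0.2 0.8 0.2] [-1.529e+01  1.092e+01  8.470e+01  2.000e-02  8.448e+01 -4.361e+01]
```

All four are within about 3 mm of their pad centres and upright, and the arm is clear of them. I'm letting it settle before handing in.

Emit:
{"name": "move_arm", "arguments": {
  "rows": [
    [[0, 0, 0, 0, 0, 0], [0, 0, 0, 0, 0, 0], [0, 0, 0, 0, 0, 0], [0, 0, 0, 0, 0, 0], [0, 0, 0, 0, 0, 0]]
  ]
}}

```text
time: 31.65
tool_pos: [606.6, -113.3, 209.1]
tcp_rot: [180.0, 0.0, 118.3]
ft_force: [0.0, 0.1, 0.2]
finger_gap: 85.3
```

```bash
python3 look.py 18 top,170,110,150,100,5; python3 -c "
from h import *
a=load('top16')['color'][110:210,170:320].astype(int);b=load('top18')['color'][110:210,170:320].astype(int)
print(abs(a-b).max(),abs(a-b).mean())
from bench import hand_in; print(hand_in())"
```

```text
31.65 [ 606.6 -113.3  209.1] [1.7999e+02 1.0000e-02 1.1828e+02] 85.3 [0.  0.1 0.2] [-15.34  10.93  84.6   -0.    84.46 -43.63]
28 2.6652
the job is handed in; nothing more can be done
None
```

I moved the three bottles and the jar onto the stand in order of height and handed the job in at about 32 s of the 93 s allowed. The post is at the place_1 end, so the order runs:

| Pad | Item |
|---|---|
| place_1 | brown bottle |
| place_2 | cream bottle |
| place_3 | dropper bottle |
| place_4 | jar |

- **Position:** the last top picture shows all four upright. By cap position they are within about 3 mm of their pad centres, and the calibration is good to about 2 mm.
- **Stillness:** two top pictures about 0.5 s apart differ only slightly (mean 2.7 levels, largest 28), which I took to be image noise.
- **Robot:** the gripper is open and well clear of everything. The largest force read at the end of a move was about 8 N.
- **Not confirmed:** the cream bottle's turn about its axis was not visible, because it looks round in the pictures. It closed at a 36.7 mm gap, which matches its flats. It seemed to lean slightly as the jaws closed, but it stood straight once placed.

No check failed or disagreed beyond the camera tolerance.

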